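Load the dog feeder for the weekend

ROBOT

A 6-joint arm with a two-finger parallel gripper is mounted at the origin on a cart in front of the work surface, level with it; the furniture and walls round the work are solid. World frame = base frame: x ahead of the robot, y to its left, z up, the work surface at z = 0. Lengths are in mm, angles in rad, forces in N, time in s.
With the tool pointing down it reaches from about 250 to 725 mm from the base axis. Payload 9.7 kg.
Tool frame: the origin (TCP) lies where the fingers leave the gripper's body, on its centre line; the fingertips stand 73 mm ahead of it and the grasp point (between the pads) lies 54 mm ahead of it (robot.tip_reach is the distance from the TCP to the fingertips, in mm); z points along the fingers, y is the line along which they close (so a half turn about z gives the same grasp; the last joint's range is limited). The gripper opens to 85 mm and grips with 20 to 120 N. Pads are 22 mm wide; open, the fingers measure 114 mm over their backs; the gripper's body (76 mm by 85 mm) begins 54 mm behind the grasp point. The pads swing forward as they close: fully open they stand 13 mm farther back than shut.
Start: joints at [-1.134, 0.087, 0.176, 1.66, 0, 1.571], TCP at [232.67, -498.359, 303.884] pointing down, gripper open.
Joint ranges: [-3.13, 3.13], [-0.85, 1.81], [-1.15, 1.24], [-2.2, 2.28], [-1.44, 1.52], [-3.14, 3.14]. Speed limits (rad/s): [2.22, 2.22, 2.57, 3.14, 3.14, 3.14].

INTERFACE

Orientations are given as a rotation vector (axis times angle).
In Python, from workcell import robot gives the robot as it stands. Calls block until the motion is done:
- robot.move_to(position, orientation): joint-space move of the TCP to a pose.
- robot.movel(position, velocity=150, ori=None, max_force=None): straight line of the TCP; ori=None keeps the orientation; velocity is the mean speed in mm/s. With max_force (N) it stops when the force on the tool has changed by that much, and returns True; else False.
- robot.movej(angles): joint-space move.
- robot.grip(opening, grip_force=None): finger opening in mm; grip_force is the grip in N (None keeps the last); returns when the fingers have stopped.
- robot.hold(seconds).
- robot.ik(position, orientation): joint angles nearest the present ones, or None.
- robot.get_state(): the state.
- robot.grab_frame(name): name is "side" or "top" or "wrist"; returns the picture (400x640x3 uint8, red, green, blue); there is no depth.
- robot.camera_info(name): a dict with "mtx" (3x3 intrinsics, pixels), "R" (3x3) and "t" (3): a world point X has camera coordinates R X + t; the wrist camera has in their place "mount" (4x4, takes a point from camera to tool coordinates, whose origin is the TCP and whose axes are the flange's). Camera axes: x right, y down, z forward; pixel columns grow to the right and rows downward; lengths in mm; the calibration is good to about 2 mm. A picture is of the moment at which its call begins: read the wrist's pose just before it. camera_info takes no time and is no camera call.
A pose or a line that the arm cannot do raises robot.Unreachable and nothing moves.
- robot.close_job(): hands the job in; it is judged then, once.
The state is a dict: "clock": time; "joint_positions": joint angles; "joint_vel": joint speeds; "joint_efforts": joint torques, N m; "tool_pos": TCP position; "tool_rot": TCP orientation; "wrist_force": force on the tool from outside, world axes, zero at the start; "wrist_torque": the same for the moment, N m; "gripper_width": finger opening in mm; "gripper_force": force on a finger pad.
Only numpy, scipy, OpenCV 4.12 (cv2) and the standard library are available. Lean on these libraries where they do the work, as an engineer would, in place of code of your own. Each camera call takes 0.05 s, during which the arm holds its last target. There are 200 camera calls.

TASK

Get the dog's automatic feeder ready: take the stale dark biscuit out of its open compartment into the scrap bowl, then put every fresh biscuit from the chopping board into the feeder, one lying flat in each compartment, swinging the orange-tipped feed lever right to its stop and letting it spring back each time to bring up the next, empty compartment. At the end no biscuit may be left in or near the opening, where the dog could get at it at once: all lie under the cover; and set the dial to the mark with two dots (two meals a day). Leave the mug, the egg timer and the spice jar where they stand.

Things in the scene. Friction and masses are not known exactly. Their poses are not given: they have to be found in the camera images.
- feeder: round dog feeder, fixed: cream shell, radius 148 mm, rim 62 mm high; flat blue-green cover, top z 60 mm, underside 54 mm (heights above the worktop). Origin: middle of its foot, on the axis of tray and lever. On its own -x side the cover has one opening, a 72 deg sector from 46 to 137 mm off the axis, over one compartment of the tray. Own +y side carries the dial, -y side the lever
- tray: light grey tray turning on the feeder's axis under the cover (origin as the feeder's, z along the axis); five compartments 72 deg apart, one centred on its own -x: each 83 mm long (radially, 47.5 to 130.5 mm off the axis), 64 mm wide, floor at z 18 mm, walls to z 30 mm: one biscuit lies in it, flat, lengthwise. At the start one is square under the opening with the stale biscuit, four are empty
- opening (a point): point at compartment floor level (z 18 mm) under the middle of the opening, 88.5 mm from the feeder's axis; its axes are the feeder's: x points from the opening to the feeder's axis, so a biscuit here lies along x
- lever (a joint): feed lever, rad: 0 at rest, 1.345 at its stop; turns on the feeder's axis, counter-clockwise from above; sprung back to 0 when let go. A swing to the stop takes the tray exactly one compartment (72 deg) on, the same way round, so the loaded compartment goes under the cover on the lever's side; on the return the tray stays. A short swing moves it less, the next full one completes the step
- lever_grip (a point): middle of the lever's upright orange tip, a peg 17 mm in diameter from z 65 to 100 mm; this point is on its axis, z 87 mm, 106 mm from the feeder's axis. At rest the black arm (16 mm wide, z 65 to 73 mm) points 102 deg clockwise of the feeder's own x (to its -y side). Push the tip round with closed fingers; 3 to 6 N
- dial (a joint): meal dial, rad, growing clockwise seen from above, 0 to 2.793, with sprung detents 0.698 apart: 0 = red bar (off), 0.698 = one dot, 1.396 = two dots, 2.094 = three, 2.793 = four. About 0.08 N m takes it over a detent; let go, it falls into the nearest
- dial_grip (a point): point on the dial's axis (vertical), z 81 mm, in its black bar grip: 42 mm long along this point's x (+ end: white pointer line), 14 mm thick along its y, from z 67 to 91 mm. Turns with the dial. The axis lies 14 mm along x and 92 mm along y from the feeder's, in the feeder's axes; at two dots the pointer looks along the feeder's own -x
- board: oak chopping board fixed on the worktop, 210 x 300 x 21 mm, on which the fresh biscuits lie; origin: centre of its underside. About 50 mm behind its far edge a tall tiled wall rises (its face at x = 0.62 m, to the left of y = 0.27 m): keep the gripper and wrist off it
- biscuit_1: fresh (tan) bone-shaped dog biscuit, 66 mm long (own x), 36 mm wide over the knobs at its ends (own y), 24 mm thick, 45 g; the straight shank in the middle is 28 mm long and 20 mm wide, to be gripped across (along own y); origin: centre of its underside; may be absent
- biscuit_2: fresh (tan) bone-shaped dog biscuit, 66 mm long (own x), 36 mm wide over the knobs at its ends (own y), 24 mm thick, 45 g; the straight shank in the middle is 28 mm long and 20 mm wide, to be gripped across (along own y); origin: centre of its underside; may be absent
- biscuit_3: fresh (tan) bone-shaped dog biscuit, 66 mm long (own x), 36 mm wide over the knobs at its ends (own y), 24 mm thick, 45 g; the straight shank in the middle is 28 mm long and 20 mm wide, to be gripped across (along own y); origin: centre of its underside; may be absent
- biscuit_4: fresh (tan) bone-shaped dog biscuit, 66 mm long (own x), 36 mm wide over the knobs at its ends (own y), 24 mm thick, 45 g; the straight shank in the middle is 28 mm long and 20 mm wide, to be gripped across (along own y); origin: centre of its underside; may be absent
- stale_biscuit: the stale biscuit, dark brown; bone-shaped dog biscuit, 66 mm long (own x), 36 mm wide over the knobs at its ends (own y), 24 mm thick, 45 g; the straight shank in the middle is 28 mm long and 20 mm wide, to be gripped across (along own y); origin: centre of its underside
- scrap_bowl: blue ceramic bowl, rim radius 72 mm, 48 mm high, wall 4 mm, 350 g, loose; origin: centre of its foot
- mug: white mug, 82 mm wide, 91 mm high, handle along its own -y; bystander; origin: underside
- timer: red and white egg timer, 62 mm wide, 54 mm high; bystander; origin: underside
- spice: spice jar with black cap, 41 mm wide, 105 mm high; bystander; origin: underside

How it is judged:
By the outcome, as a careful person would: the job done as asked, in the order asked, and still so for the second after the job is handed in, with the robot touching nothing.
Of biscuit_1, biscuit_2, biscuit_3, biscuit_4 only 2 to 4 are there at a start; the rules pass over those that are not, and their reading is None.
At some moment in a run one of biscuit_1, biscuit_2, biscuit_3, biscuit_4, scrap_bowl may be knocked a few centimetres aside while the robot is not near it.
Once in a run the grip may slacken for a moment while it holds something.
It also fails if it takes over 210 s, if anything falls off the work surface, if the arm or the gripper's body presses on something with over 40 N, if the wrist force passes 120 N, or if a joint passes its speed limit or range.

## Working session

There is one attempt and no reset: what is moved stays moved. The work goes in short steps, each a Python script; the robot and the scene stay as the last script left them, time stands still between calls to the robot, and variables do not carry over. Pictures are saved under pics/ and viewed, at most 14 in all, crops included, and the job is handed in when it is done.

```bash
ls; mkdir -p pics; python3 - <<'E'
from workcell import robot
import cv2,numpy as np
for n in("top","side"):
    cv2.imwrite(f"pics/{n}0.png",robot.grab_frame(n)[:,:,::-1]); c=robot.camera_info(n); print(n,c["mtx"].tolist(),(-c["R"].T@c["t"]).round(0),c["R"].round(3).tolist())
c=robot.camera_info("wrist");print(c); print(robot.get_state())
E
```

```text
pics
workcell.py
top [[514.3804279073374, 0.0, 321.868571546227], [0.0, 514.3804279073374, 200.06426864318578], [0.0, 0.0, 1.0]] [ 441.    7. 1578.] [[-0.013, -1.0, 0.0], [-0.999, 0.013, -0.051], [0.051, -0.001, -0.999]]
side [[474.07906035094885, 0.0, 321.0967733098774], [0.0, 474.07906035094885, 194.80032950881653], [0.0, 0.0, 1.0]] [ 395.  605. 1081.] [[-0.98, -0.2, 0.009], [-0.174, 0.831, -0.528], [0.098, -0.519, -0.849]]
{'mtx': array([[342.37361894,   0.        , 319.93073927],
       [  0.        , 342.37361894, 198.3670199 ],
       [  0.        ,   0.        ,   1.        ]]), 'mount': array([[ 1.08758791e-03, -9.62248891e-01, -2.72168863e-01,
         6.83023887e+01],
       [ 9.99999376e-01,  1.11547736e-03,  5.22483872e-05,
        -1.53399083e+00],
       [ 2.53322250e-04, -2.72168750e-01,  9.62249504e-01,
        -6.91620220e+01],
       [ 0.00000000e+00,  0.00000000e+00,  0.00000000e+00,
         1.00000000e+00]])}
{'clock': 0.1, 'joint_positions': array([-1.13398725e+00,  8.74077153e-02,  1.75171080e-01,  1.65983710e+00,
        2.59124375e-05,  1.57077091e+00]), 'joint_vel': array([ 0.00166351, -0.00043738,  0.00347857,  0.00019722,  0.00141973,
        0.0015505 ]), 'joint_efforts': array([ 1.84475255e-03, -5.21561229e+01,  4.65653837e+01,  1.60939875e-02,
        5.69144049e-05, -4.26060424e-06]), 'tool_pos': array([ 232.62202396, -498.2262119 ,  303.23077391]), 'tool_rot': array([-3.06573060e+00, -6.80463738e-01,  3.94844570e-04]), 'wrist_force': array([ 0.54626828, -0.15531503,  0.15626658]), 'wrist_torque': array([0.0009336 , 0.04535253, 0.0094276 ]), 'gripper_force': 0.0, 'gripper_width': 85.44123033437832}
```

View pics/top0.png

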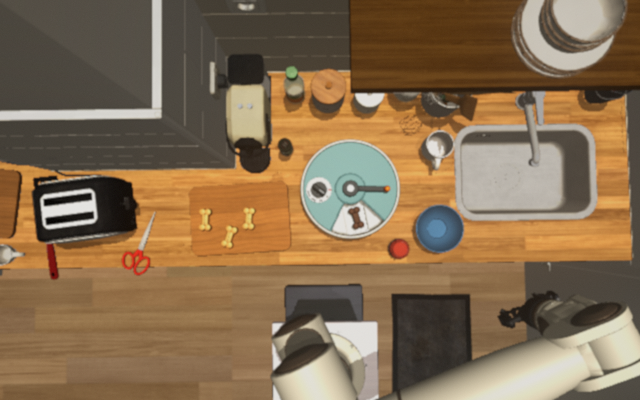

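View pics/side0.png

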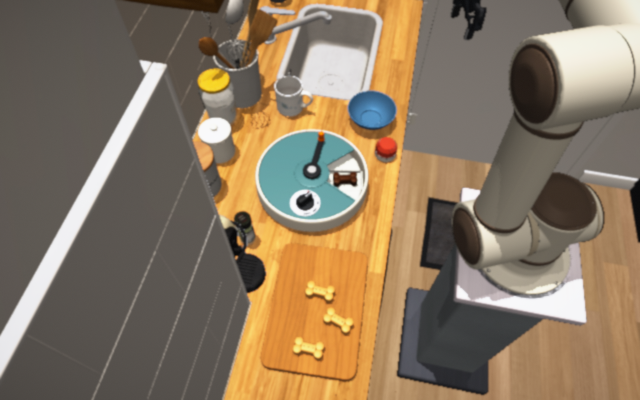

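Top view: feeder centre at about (350,188), opening below it with the stale biscuit at (356,217), lever tip at (388,188) and dial at (318,188). There are three fresh biscuits at (205,219), (229,237) and (249,218). The bowl is at (439,229) and the timer at (399,248). The side view agrees: three biscuits on the board.

```bash
cat > h.py <<'E'
from workcell import robot
import cv2, numpy as np
from scipy.spatial.transform import Rotation as Ro
def cam(name):
    """K, R, t with cam = R X + t (call just before grab for the wrist)."""
    c=robot.camera_info(name)
    if name!="wrist": return c["mtx"],np.array(c["R"]),np.array(c["t"]).ravel()
    s=robot.get_state(); T=np.eye(4); T[:3,:3]=Ro.from_rotvec(s["tool_rot"]).as_matrix(); T[:3,3]=s["tool_pos"]
    W=np.linalg.inv(T@c["mount"]); return c["mtx"],W[:3,:3],W[:3,3]
def shot(name,save=None):
    C=cam(name); im=robot.grab_frame(name)
    if save: cv2.imwrite(f"pics/{save}.png",im[:,:,::-1])
    return C,im
def ray(C,uv):
    K,R,t=C; return -R.T@t, R.T@np.linalg.solve(K,np.array([uv[0],uv[1],1.]))
def onplane(C,uv,z):
    o,d=ray(C,uv); return o+d*(z-o[2])/d[2]
def tri(views):
    A=np.zeros((3,3));b=np.zeros(3);rs=[ray(C,uv) for C,uv in views]
    for o,d in rs:
        d=d/np.linalg.norm(d);P=np.eye(3)-np.outer(d,d);A+=P;b+=P@o
    X=np.linalg.solve(A,b)
    return X,max(np.linalg.norm(np.cross(X-o,d/np.linalg.norm(d))) for o,d in rs)
def proj(C,X):
    K,R,t=C;p=K@(R@np.array(X,float)+t);return p[:2]/p[2]
def blobs(im,lo,hi,amin,amax=1e9,roi=None,k=0):
    """HSV mask -> list of (uv, area, long-axis angle in image, minAreaRect, contour)"""
    m=cv2.inRange(cv2.cvtColor(im,cv2.COLOR_RGB2HSV),np.array(lo),np.array(hi))
    if k: m=cv2.morphologyEx(m,cv2.MORPH_CLOSE,np.ones((k,k)))
    if roi is not None:
        z=np.zeros_like(m);u0,v0,u1,v1=[int(max(0,a)) for a in roi];z[v0:v1,u0:u1]=m[v0:v1,u0:u1];m=z
    out=[]
    for c in cv2.findContours(m,cv2.RETR_EXTERNAL,cv2.CHAIN_APPROX_NONE)[0]:
        M=cv2.moments(c)
        if amin<=M["m00"]<=amax:
            out.append((np.array([M["m10"],M["m01"]])/M["m00"],M["m00"],c[:,0,:].astype(float)))
    return sorted(out,key=lambda b:-b[1])
def ori(yaw): return (Ro.from_euler("z",yaw)*Ro.from_euler("x",np.pi)).as_rotvec()
def pose(C,c,z):
    """contour pixels -> on plane z: centroid (minAreaRect), long axis angle, sizes"""
    P=np.array([onplane(C,p,z)[:2] for p in c],np.float32)
    (x,y),(w,h),a=cv2.minAreaRect(P); a=np.radians(a)
    if h>w: a+=np.pi/2;w,h=h,w
    return np.array([x,y]),a,(w,h)
E
python3 - <<'E'
from h import *
Ct,it=shot("top");Cs,is_=shot("side")
for n,im,pts in(("top",it,[(205,219),(229,238),(249,218),(220,200),(340,160),(357,217),(439,229),(388,188),(399,248)]),("side",is_,[(320,292),(338,321),(309,348),(330,300),(290,165),(345,179),(372,110),(321,135),(386,147)])):
    h=cv2.cvtColor(im,cv2.COLOR_RGB2HSV);print(n,[h[v,u].tolist() for u,v in pts])
for u,v,z in[(205,219,45),(229,237,45),(249,218,45),(350,188,62),(357,217,42),(439,229,48),(388,188,100),(318,188,91),(399,248,50),(438,148,91),(285,146,105)]:
    print(onplane(Ct,(u,v),z).round())
print(robot.tip_reach)
E
```

```text
top [[23, 131, 224], [22, 133, 228], [23, 126, 224], [14, 183, 185], [81, 48, 187], [12, 126, 115], [102, 115, 171], [16, 202, 230], [4, 194, 208]]
side [[25, 122, 249], [26, 116, 249], [26, 115, 248], [16, 181, 155], [91, 96, 165], [10, 191, 76], [103, 144, 182], [13, 255, 184], [4, 203, 240]]
[467. 354.  45.]
[412. 283.  45.]
[468. 223.  45.]
[552. -78.  62.]
[467. -99.  42.]
[ 428. -341.   48.]
[ 548. -186.  100.]
[552.  16.  91.]
[ 373. -221.   50.]
[ 664. -335.   91.]
[673. 110. 105.]
72.6
```

```bash
python3 - <<'E'
from h import *
import pickle
V={}
for n,p in(("f1",(430,-140,400)),("f2",(480,-30,330)),("b1",(370,260,380)),("b2",(430,330,330))):
    robot.move_to(p,ori(0)); robot.hold(.2); V[n]=shot("wrist",n)
pickle.dump(V,open("v.pkl","wb"))
cv2.imwrite("pics/m1.png",np.vstack([np.hstack([V["f1"][1],V["f2"][1]]),np.hstack([V["b1"][1],V["b2"][1]])])[::2,::2,::-1].copy())
a=cv2.imread("pics/f1.png");print(robot.get_state()["clock"])
E
```

```text
8.4833
```

View pics/f1.png

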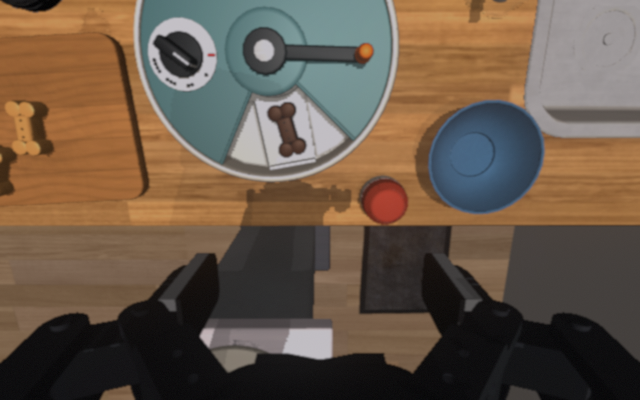

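View pics/m1.png

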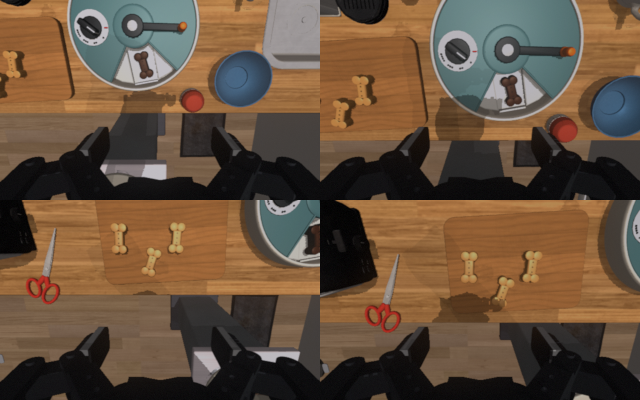

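Wrist view f1: hub at (264,50), orange peg at (365,52), dial at (181,54) with the pointer near the red bar, and stale biscuit at (286,130) in the compartment. The timer is at (384,200) and the bowl at (486,157). The board views show three biscuits with nothing around them.

```bash
python3 - <<'E'
from h import *
import pickle
from scipy.optimize import least_squares
V=pickle.load(open("v.pkl","rb"))
# feeder cover circle
F={}
for n in("f1","f2"):
    C,im=V[n]; b=blobs(im,(78,40,60),(98,200,255),8000,k=5,roi=(0,0,640,250))[0]
    c=cv2.convexHull(b[2].astype(np.int32))[:,0]; c=b[2][[cv2.pointPolygonTest(c.reshape(-1,1,2).astype(np.float32),tuple(p),True)<1.5 for p in b[2]]]
    c=c[(c[:,1]>2)&(c[:,1]<245)]
    for z in(40,60,80):
        P=np.array([onplane(C,p,z)[:2] for p in c])
        r=least_squares(lambda q:np.hypot(*(P-q[:2]).T)-q[2],[552,-78,140],loss="soft_l1",f_scale=1)
        F[n,z]=r.x; print(n,z,r.x.round(1),len(c),np.median(abs(r.fun)).round(2))
ctr=(F["f1",60]+F["f2",60])[:2]/2
def two(name,lo,hi,amin,views,near,amax=1e9,k=0):
    vs=[]
    for n in views:
        C,im=V[n];p=proj(C,near); bs=[b for b in blobs(im,lo,hi,amin,amax,k=k) if np.hypot(*(b[0]-p))<30]
        if not bs: print(name,n,"none");return None
        b=min(bs,key=lambda b:np.hypot(*(b[0]-p)));vs.append((C,b[0],b))
    X,e=tri([v[:2] for v in vs]);print(name,X.round(1),"err",e.round(1),[v[2][1] for v in vs]);return X,vs
def yaw(X,off):d=X[:2]-ctr;print("  r",np.hypot(*d).round(1),"yaw",(np.degrees(np.arctan2(d[1],d[0]))-off).round(2))
peg=two("peg",(5,170,120),(20,255,255),60,("f1","f2"),(550,-186,95),2000);yaw(peg[0],-102)
dial=two("dial",(0,0,150),(180,45,255),800,("f1","f2"),(552,16,67),9000,k=25);yaw(dial[0],81.35)
st=two("stale",(0,60,20),(18,255,140),200,("f1","f2"),(467,-99,42),4000,k=3);yaw(st[0],180)
for v in st[1]: print(pose(v[0],v[2][2],42))
for nr in((467,354,45),(412,283,45),(468,223,45)):
    r=two("bisc",(17,60,150),(32,175,255),200,("b1","b2"),nr,4000,k=3)
    if r:
        for v in r[1]: print("  ",pose(v[0],v[2][2],42))
bw=two("bowl",(98,80,50),(115,255,255),3000,("f1",),(428,-341,48),k=5)
if 1:
    C,im=V["f1"];b=blobs(im,(98,80,50),(115,255,255),3000,k=5)[0];print("bowl",pose(C,b[2],48))
E
```

```text
f1 40 [552.9 -76.9 143.8] 312 0.27
f1 60 [550.3 -79.9 137.1] 312 0.26
f1 80 [547.8 -82.8 130.4] 312 0.24
f2 40 [550.7 -82.4 145.2] 429 0.23
f2 60 [550.5 -79.5 137.1] 429 0.21
f2 80 [550.4 -76.5 129. ] 429 0.2
peg [ 547.1 -185.1   96.4] err 0.3 [131.5, 174.5]
  r 105.5 yaw 10.18
dial f1 noneTraceback (most recent call last):
  File "<stdin>", line 25, in <module>
TypeError: 'NoneType' object is not subscriptable
```

```bash
cat > m.py <<'E'
from h import *
import pickle
V=pickle.load(open("v.pkl","rb"))
ctr=np.array([550.4,-79.7])
def two(name,lo,hi,amin,views,near,amax=1e9,k=0):
    vs=[]
    for n in views:
        C,im=V[n];p=proj(C,near); bs=[b for b in blobs(im,lo,hi,amin,amax,k=k) if np.hypot(*(b[0]-p))<40]
        if not bs: print(name,n,"none");return None
        b=min(bs,key=lambda b:np.hypot(*(b[0]-p)));vs.append((C,b[0],b))
    X,e=tri([v[:2] for v in vs]);print(name,X.round(1),"err",e.round(1),[v[2][1] for v in vs]);return X,vs
def yaw(X,off):d=X[:2]-ctr;print("  r",np.hypot(*d).round(1),"yaw",(np.degrees(np.arctan2(d[1],d[0]))-off).round(2))
E
python3 - <<'E'
from m import *
d=two("dial",(0,0,140),(180,40,255),500,("f1","f2"),(552,16,67),12000,k=3)
if d: yaw(d[0],81.35)
st=two("stale",(0,60,20),(18,255,140),200,("f1","f2"),(467,-99,42),4000,k=3)
if st:
    yaw(st[0],180)
    for v in st[1]: print(pose(v[0],v[2][2],42))
for nr in((467,354,45),(412,283,45),(468,223,45)):
    r=two("bisc",(17,60,150),(32,175,255),200,("b1","b2"),nr,4000,k=3)
    if r:
        for v in r[1]: print("  ",pose(v[0],v[2][2],42))
C,im=V["f1"];b=blobs(im,(98,80,50),(115,255,255),3000,k=5)[0];print("bowl",pose(C,b[2],48))
# dial knob axis: dark pixels near dial
for n in("f1","f2"):
    C,im=V[n];p=proj(C,(552,16,85))
    for b in blobs(im,(0,0,0),(180,255,70),150,6000,roi=(p[0]-45,p[1]-45,p[0]+45,p[1]+45)): print(n,b[:2],pose(C,b[2],91))
E
```

```text
dial [548.7  13.2  60.8] err 0.3 [3951.5, 5118.0]
  r 92.9 yaw 9.69
stale [464.4 -97.7  34.9] err 0.1 [878.0, 1188.0]
  r 87.9 yaw -348.15
(array([464.27645874, -98.70217133]), np.float64(0.2670234612382057), (61.328495025634766, 31.972169876098633))
(array([464.95147705, -96.4888916 ]), np.float64(0.2735835760171274), (62.98223114013672, 32.137813568115234))
bisc [489.7 352.   37.9] err 0.4 [201.0, 297.0]
   (array([488.59710693, 352.54589844]), np.float64(1.5717270501661815), (28.721393585205078, 13.317758560180664))
   (array([489.04614258, 352.3170166 ]), np.float64(1.5180504240350596), (28.633716583251953, 13.926122665405273))
bisc [424.7 281.8  66.8] err 7.0 [453.5, 227.5]
   (array([425.26824951, 278.34078979]), np.float64(2.8324027136668475), (36.73972702026367, 30.639646530151367))
   (array([411.03564453, 285.85574341]), np.float64(2.6472558265219304), (34.619728088378906, 13.792261123657227))
bisc [463.9 229.   62.7] err 4.2 [1006.0, 503.0]
   (array([466.89877319, 224.40817261]), np.float64(3.065419455352747), (60.771385192871094, 31.06611442565918))
   (array([458.09283447, 222.94776917]), np.float64(2.816468488232685), (43.95691680908203, 27.25716781616211))
bowl (array([ 429.08502197, -344.14910889]), np.float64(1.5709026048756465), (139.01661682128906, 137.96424865722656))
f1 (array([179.58876074,  53.45183175]), 1474.0) (array([544.81091309,   3.48680115]), np.float64(0.3371743367889577), (44.735286712646484, 41.979774475097656))
f2 (array([270.59983643, 104.46512443]), 1426.5) (array([546.06445312,  12.11758423]), np.float64(0.629752842702048), (41.879638671875, 36.454261779785156))
```

```bash
python3 - <<'E'
from m import *
for n in("b1","b2"):
    C,im=V[n];h=cv2.cvtColor(im,cv2.COLOR_RGB2HSV)
    for X in((467,354,45),(412,283,45),(468,223,45),(490,280,21)):
        u,v=proj(C,X).round().astype(int);print(n,X,(u,v),h[v-20:v+21:5,u].tolist())
im=np.hstack([V["b1"][1][30:180,180:400],V["b2"][1][80:230,250:470]]);cv2.imwrite("pics/c1.png",cv2.resize(im[:,:,::-1],None,fx=1.8,fy=1.8))
E
```

```text
b1 (467, 354, 45) (np.int64(236), np.int64(74)) [[16, 146, 183], [15, 157, 148], [17, 133, 184], [17, 130, 183], [17, 132, 179], [17, 134, 185], [16, 137, 173], [15, 148, 176], [18, 130, 182]]
b1 (412, 283, 45) (np.int64(301), np.int64(125)) [[20, 125, 187], [16, 146, 184], [21, 117, 186], [21, 121, 187], [17, 133, 167], [16, 139, 187], [16, 145, 187], [20, 115, 188], [17, 134, 187]]
b1 (468, 223, 45) (np.int64(354), np.int64(73)) [[18, 138, 187], [16, 157, 145], [21, 113, 185], [22, 114, 186], [21, 115, 184], [21, 118, 188], [20, 120, 183], [17, 137, 182], [21, 115, 188]]
b1 (490, 280, 21) (np.int64(304), np.int64(55)) [[13, 165, 147], [14, 166, 140], [13, 166, 149], [14, 166, 143], [13, 165, 144], [13, 164, 149], [14, 164, 162], [14, 163, 160], [13, 163, 163]]
b2 (467, 354, 45) (np.int64(298), np.int64(133)) [[16, 149, 180], [15, 160, 140], [20, 120, 170], [18, 127, 179], [17, 131, 170], [17, 138, 178], [16, 140, 164], [15, 152, 171], [15, 153, 172]]
b2 (412, 283, 45) (np.int64(365), np.int64(185)) [[17, 145, 180], [17, 139, 178], [21, 116, 178], [19, 131, 179], [16, 145, 144], [16, 150, 179], [16, 152, 179], [16, 142, 135], [15, 155, 125]]
b2 (468, 223, 45) (np.int64(426), np.int64(132)) [[16, 154, 179], [15, 160, 132], [19, 128, 161], [18, 135, 179], [17, 141, 173], [17, 147, 179], [16, 148, 179], [16, 152, 176], [22, 111, 180]]
b2 (490, 280, 21) (np.int64(368), np.int64(109)) [[14, 166, 141], [14, 166, 135], [14, 165, 142], [13, 166, 137], [13, 165, 139], [13, 164, 140], [13, 164, 154], [13, 163, 150], [14, 165, 156]]
```

View pics/c1.png

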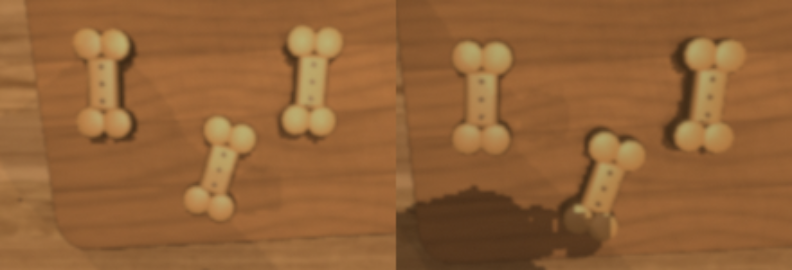

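Crop: three bone biscuits stand clear. Their thresholds need to be saturation below about 158, and in b2 the arm's shadow falls on the nearest one.

```bash
cat >> m.py <<'E'
def bones(C,im,z=45):
    """fresh biscuits seen: (xy,long-axis angle,size,uv)"""
    out=[]
    for lo in [(15,50,95)]:
        for b in blobs(im,lo,(27,157,255),350,2500):
            P=pose(C,b[2],z)
            if 50<P[2][0]<75 and 26<P[2][1]<46: out.append((P[0],P[1],P[2],b[0]))
    return out
E
python3 - <<'E'
from m import *
for n in("b1","b2"):
    for b in bones(*V[n]): print(n,b)
A=bones(*V["b1"]);B=bones(*V["b2"])
for a in A:
    for b in B:
        if np.hypot(*(a[0]-b[0]))<20: print(tri([(V["b1"][0],a[3]),(V["b2"][0],b[3])]))
E
```

```text
b1 (array([466.48629761, 224.61038208]), np.float64(3.0812479532916335), (62.375457763671875, 34.24858856201172), array([352.8528397 ,  73.60774947]))
b1 (array([509.38128662,  99.06097412]), np.float64(0.0689203370019457), (64.99971008300781, 33.22702407836914), array([467.3       ,  34.22449799]))
b1 (array([350.02575684, 615.58123779]), np.float64(1.6073377307206311), (72.22538757324219, 43.147056579589844), array([ 22.65789089, 174.7487202 ]))
b1 (array([465.09231567, 352.66928101]), np.float64(3.113009611400245), (63.03316116333008, 32.88990020751953), array([237.56400117,  74.3019918 ]))
b1 (array([413.95880127, 282.38623047]), np.float64(2.8195421756048002), (62.994850158691406, 33.64801788330078), array([302.17292058, 121.42948718]))
b2 (array([467.7460022 , 225.47148132]), np.float64(3.081567665780497), (60.90257263183594, 33.3854866027832), array([423.07331762, 130.75019639]))
b2 (array([467.12939453, 353.72930908]), np.float64(3.1123848338085125), (61.00713348388672, 32.27669906616211), array([297.67138365, 131.17374214]))
b2 (array([416.29873657, 283.17001343]), np.float64(2.8263586695729126), (59.25296401977539, 32.81686019897461), array([366.26788432, 178.09386098]))
b2 (array([267.19702148, 427.35095215]), np.float64(1.522227858520958), (60.73710632324219, 33.39958953857422), array([238.06155485, 304.79680511]))
(array([468.4104449 , 223.65428735,  37.58066132]), np.float64(0.30402423684065044))
(array([467.69118618, 354.65038208,  35.63305439]), np.float64(0.345501101053407))
(array([416.07006714, 281.18089724,  33.31121164]), np.float64(1.470512386986925))
```

```bash
cat >> m.py <<'E'
def bowl():
    C,im=shot("wrist");bs=blobs(im,(98,80,50),(115,255,255),3000,k=5)
    return pose(C,bs[0][2],48) if bs else None
def st(m=""):
    s=robot.get_state();print(m,"t",round(s["clock"],1),"pos",s["tool_pos"].round(1),"w",round(s["gripper_width"],1),"gf",round(s["gripper_force"],1),"F",s["wrist_force"].round(1));return s
E
python3 - <<'E'
from m import *
robot.grip(36,60)
x,y=464.6,-97.7;o=ori(0.27)
robot.move_to((x,y,200),o)
print(robot.movel((x,y,101),100,max_force=12));st("down")
robot.grip(5,60);st("grip")
robot.movel((x,y,230),150);st("up")
robot.move_to((400,-330,260),ori(0));print(bowl());s=st("at bowl")
C,im=shot("wrist","bw")
E
```

```text
False
down t 14.4 pos [465.  -97.8 101.7] w 36.0 gf 0.0 F [ 0.3 -0.2 -0.2]
grip t 14.7 pos [465.  -97.8 101.9] w 18.1 gf 59.0 F [-1.9  0.   6.1]
up t 15.7 pos [464.3 -97.6 229. ] w 18.0 gf 58.6 F [ 0.4  1.4 -0.3]
(array([ 434.43112183, -346.912323  ]), np.float64(1.288711507814559), (139.68743896484375, 128.1636199951172))
at bowl t 16.7 pos [ 400.5 -328.9  259.6] w 18.5 gf 58.6 F [-0.4  0.3  0.4]
```

View pics/bw.png

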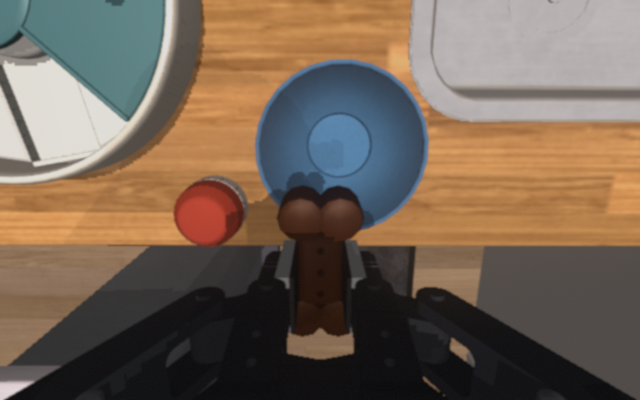

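The biscuit is held across its shank with the bowl clear ahead, its rim spanning columns 257–428 and its top edge at row 60. The centre is at about (342,146).

```bash
python3 - <<'E'
from m import *
p=onplane(cam("wrist"),(342.5,146),48);print(p)
x,y=p[:2]
if np.hypot(x-429,y+344)>8: raise SystemExit
robot.movel((x,y,200),200)
print(robot.movel((x,y,108),120,max_force=10));st()
robot.grip(40);robot.movel((x,y,230),150)
robot.move_to((430,-140,330),ori(0));robot.hold(.2);shot("wrist","f3");st()
E
```

```text
[ 433.3105313  -345.94243613   48.        ]
False
 t 18.2 pos [ 433.6 -346.2  109. ] w 18.6 gf 58.6 F [ 0.7 -0.1  0.2]
 t 20.6 pos [ 430.  -140.8  329.2] w 40.3 gf 0.0 F [0.5 0.3 0.3]
```

View pics/f3.png

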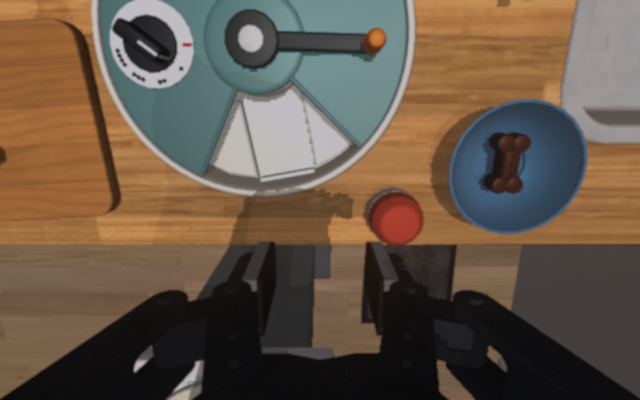

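The stale biscuit lies in the bowl at (507,160). The empty compartment's corners are near (243,97), (298,88), (262,181) and (314,169). The dial bar runs from (115,28) to (170,58).

```bash
python3 - <<'E'
from m import *
C,im=cam("wrist"),cv2.imread("pics/f3.png")[:,:,::-1].copy()
for z in(18,30):
    P=np.array([onplane(C,p,z)[:2] for p in[(243,97),(298,88),(314,169),(262,181)]]);print(z,P.round(1).tolist(),P.mean(0).round(1),np.hypot(*(P.mean(0)-ctr)).round(1),"dir",np.degrees(np.arctan2(*(-P.mean(0)+ctr)[::-1])).round(1),"edges",[np.hypot(*(P[i]-P[i-1])).round(1) for i in range(4)])
a=np.radians(9.9);print("opening",ctr-88.5*np.array([np.cos(a),np.sin(a)]))
cv2.imwrite("pics/c2.png",cv2.resize(np.hstack([im[0:100,95:205],im[80:180,220:330]])[:,:,::-1],None,fx=3.6,fy=3.6,interpolation=cv2.INTER_CUBIC))
E
```

```text
18 [[501.9, -57.7], [511.0, -116.4], [424.1, -132.9], [410.2, -73.7]] [461.8 -95.2] 89.9 dir 9.9 edges [np.float64(93.1), np.float64(59.4), np.float64(88.5), np.float64(60.9)]
30 [[501.8, -60.3], [510.6, -117.2], [426.4, -133.1], [413.0, -75.7]] [462.9 -96.6] 89.1 dir 10.9 edges [np.float64(90.1), np.float64(57.6), np.float64(85.7), np.float64(58.9)]
opening [463.21782464 -94.91572537]
```

View pics/c2.png

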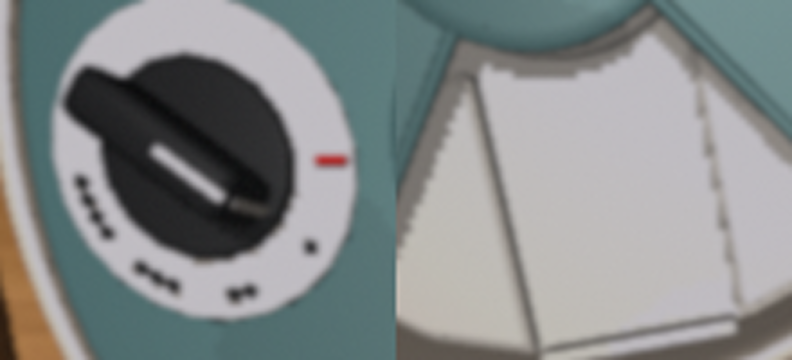

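Feeder yaw is 9.9° and the opening is at (463,-95), and the measurements agree with each other. The dial pointer is at one dot. Next is the first full cycle, checked step by step.

```bash
cat >> m.py <<'E'
FY=np.radians(9.9)
OP=ctr-88.5*np.array([np.cos(FY),np.sin(FY)])
def see_board():
    vs=[]
    for p in((375,250,370),(400,300,340)):
        robot.move_to(p,ori(0));robot.hold(.15);C,im=shot("wrist","bd%d"%int(robot.get_state()["clock"]*10))
        vs.append((C,[b for b in bones(C,im,36.5) if 370<b[0][0]<580 and 110<b[0][1]<450]))
    out=[]
    for a in vs[0][1]:
        for b in vs[1][1]:
            if np.hypot(*(a[0]-b[0]))<12:
                X,e=tri([(vs[0][0],a[3]),(vs[1][0],b[3])]); ang=a[1]-np.pi*round(a[1]/np.pi)
                print("biscuit",X.round(1),e.round(1),np.degrees(ang).round(1),np.array(a[2]).round(0));out.append((X,ang))
    print("seen",[len(v[1]) for v in vs]);return out
def pick(X,ang):
    """grasp across the shank; True if held"""
    x,y=X[:2];robot.grip(42,60);robot.move_to((x,y,190),ori(ang))
    hit=robot.movel((x,y,100.5),110,max_force=12);robot.grip(5,60);st(f"grip hit={hit}")
    robot.movel((x,y,220),180);return held("lift")
def held(m=""):
    s=st(m);return 14<s["gripper_width"]<26 and s["gripper_force"]>15
def place():
    robot.move_to((*OP,200),ori(FY))
    if not held("over opening"): return False
    hit=robot.movel((*OP,99),90,max_force=10);s=st(f"down hit={hit}")
    robot.grip(30);robot.movel((*OP,230),150);return True
def look_feeder(name):
    robot.move_to((430,-140,330),ori(0));robot.hold(.2);return shot("wrist",name)
def swing(z=152):
    robot.grip(0,60)
    d=10.8;at=lambda phi:(*(ctr+106*np.array([np.cos(np.radians(phi-d)),np.sin(np.radians(phi-d))])),z)
    o=lambda phi:ori(np.radians(phi-d+90))
    p0=-92.1-8;a=at(p0)
    robot.move_to((*a[:2],230),o(p0));robot.movel(a,120,max_force=10)
    for phi in np.append(np.arange(-95,-18,7),-18):
        robot.movel(at(phi),110,ori=o(phi))
    hit=robot.movel(at(-9),40,ori=o(-9),max_force=14)
    s=st(f"stop hit={hit}");e=s["tool_pos"][:2]-ctr;print("peg angle travelled",(np.degrees(np.arctan2(e[1],e[0]))+d+92.1).round(1),"of 77.1")
    robot.hold(.3);robot.movel((*s["tool_pos"][:2],235),200);robot.hold(.3)
E
python3 - <<'E'
from m import *
B=see_board()
B.sort(key=lambda b:b[0][1])
if B and pick(*B[0]): print(place());look_feeder("p1");st()
E
```

```text
biscuit [468.3 223.8  38. ] 0.1 -3.6 [65. 35.]
biscuit [467.3 354.4  38.3] 0.2 -2.1 [63. 33.]
biscuit [415.3 281.9  39.7] 0.0 -17.8 [64. 35.]
seen [3, 3]
grip hit=False t 28.1 pos [468.8 224.  101.5] w 18.4 gf 59.9 F [-0.9  0.3  6.6]
lift t 28.9 pos [468.  223.7 218.8] w 18.6 gf 59.0 F [-0.1 -0.5  0. ]
over opening t 33.4 pos [463.2 -94.8 200. ] w 18.3 gf 64.6 F [ 0.3 -0.1 -0.3]
down hit=False t 34.6 pos [463.5 -95.   99.4] w 18.6 gf 64.7 F [-0.9 -0.9 -1. ]
True
 t 36.7 pos [ 430.  -139.7  328.8] w 29.9 gf 0.0 F [0.4 0.2 1.6]
```

```bash
ls pics
```

```text
b1.png
b2.png
bd252.png
bd257.png
bw.png
c1.png
c2.png
f1.png
f2.png
f3.png
m1.png
p1.png
side0.png
top0.png
```

View pics/p1.png

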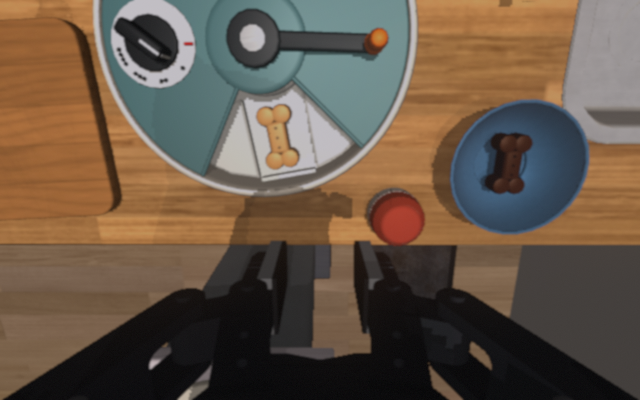

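The fresh biscuit lies flat and lengthwise in the compartment at (278,135). Next, the lever.

```bash
python3 - <<'E'
from m import *
swing();look_feeder("s1");st()
E
```

```text
Traceback (most recent call last):
  File "m.py", line 61, in swing
    robot.movel(at(phi),110,ori=o(phi))
    ~~~~~~~~~~~^^^^^^^^^^^^^^^^^^^^^^^^
host.Unreachable: the arm cannot follow that straight line within its joint ranges
```

```bash
python3 - <<'E'
from m import *
s=st();print(s["joint_positions"].round(2))
for phi in range(-100,-8,10):
    for fl in(0,180):
        d=10.8;a=np.radians(phi-d);p=(*(ctr+106*np.array([np.cos(a),np.sin(a)])),152)
        q=robot.ik(p,ori(a+np.pi/2+np.radians(fl)));print(phi,fl,np.round(p[:2]),None if q is None else np.round(q,2))
E
```

```text
t 42.8 pos [ 512.9 -178.8  152.8] w -0.1 gf 0.0 F [ 0.3 -0.1 -0.1]
[-0.34  0.07 -0.14  1.37 -0.   -3.11]
-100 0 [ 513. -179.] [-0.34  0.07 -0.14  1.37  0.   -3.11]
-100 180 [ 513. -179.] [-0.34  0.07 -0.14  1.37  0.    0.03]
-90 0 [ 531. -184.] [-0.33  0.11 -0.09  1.37  0.    3.  ]
-90 180 [ 531. -184.] [-0.33  0.11 -0.09  1.37  0.   -0.15]
-80 0 [ 549. -186.] [-0.33  0.15 -0.05  1.37  0.    2.83]
-80 180 [ 549. -186.] [-0.33  0.15 -0.05  1.37  0.   -0.31]
-70 0 [ 567. -184.] [-0.31  0.19  0.    1.38  0.    2.67]
-70 180 [ 567. -184.] [-0.31  0.19  0.    1.38  0.   -0.47]
-60 0 [ 585. -180.] [-0.3   0.23  0.04  1.39  0.    2.51]
-60 180 [ 585. -180.] [-0.3   0.23  0.04  1.39  0.   -0.63]
-50 0 [ 602. -172.] [-0.28  0.26  0.08  1.39  0.    2.35]
-50 180 [ 602. -172.] [-0.28  0.26  0.08  1.39  0.   -0.79]
-40 0 [ 617. -162.] [-0.26  0.29  0.12  1.4   0.    2.2 ]
-40 180 [ 617. -162.] [-0.26  0.29  0.12  1.4   0.   -0.94]
-30 0 [ 631. -149.] [-0.23  0.32  0.15  1.4   0.    2.05]
-30 180 [ 631. -149.] [-0.23  0.32  0.15  1.4  -0.   -1.09]
-20 0 [ 641. -134.] [-0.21  0.33  0.17  1.41  0.    1.9 ]
-20 180 [ 641. -134.] [-0.21  0.33  0.17  1.41  0.   -1.24]
-10 0 [ 649. -117.] [-0.18  0.34  0.19  1.41  0.    1.76]
-10 180 [ 649. -117.] [-0.18  0.34  0.19  1.41  0.   -1.39]
```

```bash
sed -i 's/ori(np.radians(phi-d+90))/ori(np.radians(phi-d-90))/' m.py; python3 - <<'E'
from m import *
p=robot.get_state()["tool_pos"];robot.movel((p[0],p[1],230),150)
swing();look_feeder("s1");st()
E
```

```text
stop hit=True t 50.7 pos [ 646.3 -125.   151.9] w 0.1 gf 3.3 F [-1.4 -5.8  4.2]
peg angle travelled 77.6 of 77.1
 t 55.6 pos [ 430. -140.  330.] w -0.2 gf 0.0 F [-0.7  0.7  0. ]
```

View pics/s1.png

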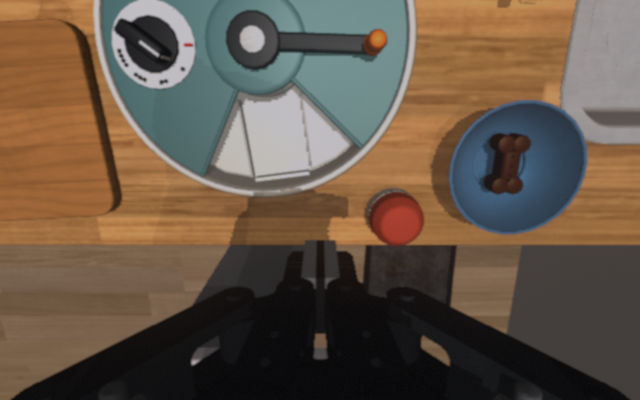

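The lever went to its stop and sprang back. An empty compartment is squarely under the opening.

```bash
cat >> m.py <<'E'
def in_tray(name):
    C,im=look_feeder(name);o=[b for b in bones(C,im,35) if np.hypot(*(b[0]-OP))<60]
    for b in o: print("in tray off",(b[0]-OP).round(1),"ang",np.degrees(b[1]-FY).round(1)%180,np.array(b[2]).round(0))
    return o
E
python3 - <<'E'
from m import *
B=see_board();B.sort(key=lambda b:b[0][1])
ok=bool(B) and pick(*B[0]) and place()
if ok:
    o=in_tray("p2")
    if len(o)==1 and np.hypot(*(o[0][0]-OP))<7 and abs((o[0][1]-FY+np.pi/2)%np.pi-np.pi/2)<.12: swing();print(len(in_tray("s2")))
st(ok)
E
```

```text
biscuit [467.2 354.4  38.3] 0.1 -2.1 [63. 33.]
biscuit [415.2 281.8  39.1] 0.1 -17.8 [64. 35.]
seen [2, 2]
grip hit=False t 63.2 pos [415.6 282.1 101.5] w 18.6 gf 59.9 F [-1.2  0.   6.1]
lift t 64.0 pos [414.9 281.6 218.8] w 18.4 gf 59.0 F [ 0.6 -0.1 -0.9]
over opening t 68.2 pos [463.2 -94.8 200. ] w 19.0 gf 59.0 F [ 0.2 -0.1 -1.2]
down hit=False t 69.5 pos [463.5 -95.   99.5] w 18.4 gf 59.1 F [ 0.7 -0.6 -0.2]
in tray off [-1.9  0.3] ang 179.9 [62. 32.]
stop hit=True t 78.7 pos [ 646.3 -125.   151.9] w -0.1 gf 3.3 F [-1.9 -6.4  4. ]
peg angle travelled 77.6 of 77.1
0
True t 83.6 pos [ 430. -140.  330.] w 0.0 gf 0.0 F [-0.6 -0.4  0.1]
```

```bash
python3 - <<'E'
from m import *
B=see_board();B.sort(key=lambda b:b[0][1])
ok=bool(B) and pick(*B[0]) and place()
if ok:
    o=in_tray("p3")
    if len(o)==1 and np.hypot(*(o[0][0]-OP))<7 and abs((o[0][1]-FY+np.pi/2)%np.pi-np.pi/2)<.12: swing();print(len(in_tray("s3")))
st(ok)
see_board()
E
```

```text
biscuit [467.2 354.4  38.5] 0.0 -2.1 [64. 34.]
seen [1, 1]
grip hit=False t 91.3 pos [467.6 354.7 101.6] w 18.5 gf 60.2 F [-0.5 -0.4  5.6]
lift t 92.1 pos [466.9 354.2 218.7] w 18.7 gf 59.3 F [-1.2  0.5 -1. ]
over opening t 96.4 pos [463.3 -94.8 200. ] w 18.4 gf 59.3 F [ 0.6  0.1 -0.8]
down hit=True t 97.5 pos [462.7 -94.9  98.6] w 18.6 gf 60.0 F [-0.4 -0.1  5.7]
in tray off [-2.7  0.5] ang 0.3 [62. 33.]
stop hit=True t 106.8 pos [ 646.3 -125.   151.9] w 0.2 gf 3.3 F [-1.8 -7.   4.1]
peg angle travelled 77.6 of 77.1
0
True t 111.7 pos [ 430. -140.  330.] w -0.1 gf 0.0 F [ 0.4  0.4 -1.1]
seen [0, 0]
```

```bash
python3 - <<'E'
from m import *
D=ctr+np.array([[np.cos(FY),-np.sin(FY)],[np.sin(FY),np.cos(FY)]])@[14,92];print(D)
y=lambda deg:ori(FY+np.pi+np.radians(deg))
robot.grip(40,30);robot.move_to((*D,230),y(40))
print(robot.movel((*D,146),80,max_force=8));robot.grip(3,30);st()
for a in(30,20,10,0): robot.move_to((*D,146),y(a))
robot.hold(.2);st();robot.grip(40);robot.movel((*D,240),120)
robot.move_to((430,-60,330),ori(0));robot.hold(.2)
C,im=shot("wrist","d1");cv2.imwrite("pics/d1.png",im[:300,:,::-1]);st()
E
```

```text
[548.37405334  13.33706541]
False
 t 120.3 pos [549.   12.8 146.7] w 13.2 gf 32.5 F [ 2.7 -4.   2.5]
 t 121.7 pos [549.2  12.6 146.7] w 13.5 gf 32.5 F [ 3.4 -6.5  0.9]
 t 125.9 pos [430. -60. 330.] w 40.1 gf 0.0 F [-0.7 -0.3  0.1]
```

View pics/d1.png

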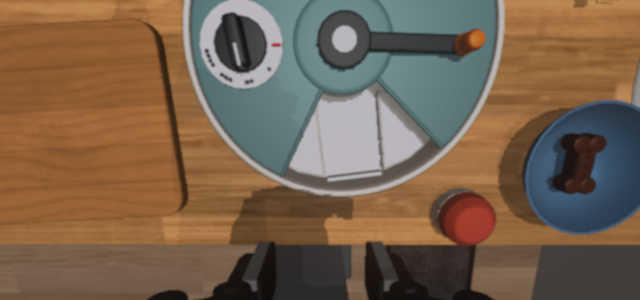

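The dial pointer at (242,65) faces the two dots at (249,81). The opening and the board are empty, the lever is at rest and the stale biscuit is in the bowl.

```bash
python3 -c "
from workcell import robot
print(robot.close_job())"
```

```text
the job is handed in; nothing more can be done
None
```

The job is handed in: the stale biscuit is in the scrap bowl, all three fresh biscuits from the board are under the cover with the opening empty, the dial is at two dots, and I never touched the mug, timer or spice jar; the hand-in gave no verdict.

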